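# Run a fingertip along the wheels of a tray track

### The arm

A 7-joint arm with a two-finger parallel gripper is mounted at the origin on the work surface. World frame = base frame: x ahead of the robot, y to its left, z up, the work surface at z = 0. Lengths are in m, angles in rad, forces in N, time in s.
With the tool pointing down it reaches from about 0.4 to 0.85 m from the base axis. Payload 10.4 kg.
Tool frame: the origin (TCP) lies midway between the tips of the shut fingers; the grasp point (between the pads) lies 19 mm behind it; z points along the fingers, y is the line along which they close (so a half turn about z gives the same grasp; the last joint's range is limited). The gripper opens to 87 mm and grips with 3 to 60 N. Pads are 19 mm wide; open, the fingers measure 117 mm over their backs; the gripper's body (75 mm by 190 mm) begins 51 mm behind the grasp point.
Start: joints at [1.303, 0.332, -0.065, 1.46, 0.022, 1.35, -0.088], TCP at [0.151, -0.606, 0.223] pointing down, gripper open.
Joint ranges: [-2.6, 2.6], [-0.5, 2.12], [-1.47, 1.34], [0.16, 2.42], [-1.27, 4.41], [0.06, 2.06], [-2.6, 2.6]. Speed limits (rad/s): [2.22, 2.22, 2.79, 2.79, 3.14, 3.14, 3.14].

### API

Orientations are given as a unit quaternion [x, y, z, w].
In Python, from bench import sensors, eyes, order gives the robot as it stands.
- The arm moves only by the tool arm_command, never from a script. Its argument "steps" is a list of rows, each an object with "rot": the turn, a rotation vector about the world's x, y, z in degrees, a list of three; "slide": the shift along the world's x, y, z in m, a list of three; "grip": the opening, from 0 (shut) to 1 (fully open). A call has exactly 8 rows; each row shifts and turns the commanded pose from where the row before left it; what a row does not reach is not made up. A row lasts 1/8 s, in which the tool goes at most 62.5 mm and 10.7 degrees, less where a joint would pass 70% of its speed; a pose out of reach is approached as far as the arm can. A call with a gripper value outside its range is refused whole. The fingers move at their own pace and stop on an object; "newtons" is the grip in N (left out, the last holds). Time passes only in rows, so rows that do not move let the fingers close, or fill a call up. It gives the time, the measured TCP pose, the force, the opening and the grip force at its end, in the units of the state.
- sensors.read_state(): the state, without advancing time (a new reading comes with each control period).
- eyes.camera(name): name is "scene" or "top" or "wrist"; returns a dict with "pixels" (400x640x3 uint8, red, green, blue), "intrinsics" (3x3 intrinsics, pixels), "k1" (the pictures are not rectified: a ray, as slopes to the right and down, at radius r is drawn at 1 + k1 r^2 times it, then the intrinsics apply), "pose" (4x4, takes a point from camera to world coordinates). Camera axes: x right, y down, z forward; pixel columns grow to the right and rows downward; lengths in m; the calibration is good to about 2 mm. A picture is of the moment at which its call begins. There is no depth.
- order.close_job(): hands the job in; it is judged then, once.
Trained networks look in a picture, given as the dict that the camera call returned (one of the last four; its "shot" number tells which), for a name from the list of things; names that differ only in an ending like _2 or _b are one class to them, and where a whole thing is asked for, a point or a joint stands for the part that bears it (a point fixed in the world has none). Each returns a list of dicts, best first, with "conf" (0 to 1); they miss things now and then, are a little off and sometimes report something else, mostly with a low value. They report only what shows in the picture. A call takes as long as a camera call.
- eyes.look_for(name, picture): "bbox" ([left, top, right, bottom] in pixels, round what is visible of it).
The state is a dict: "time": time; "joint_positions": joint angles; "joint_vel": joint speeds; "joint_torque": joint torques, N m; "ee_pos": TCP position; "eef_rot": TCP orientation; "ft_force": force on the tool from outside, world axes, zero at the start; "torque": the same for the moment, N m; "width": finger opening in m; "grip_force": force on a finger pad.
Only numpy, scipy, OpenCV 4.12 (cv2) and the standard library are available. Lean on these libraries where they do the work, as an engineer would, in place of code of your own. Each camera call takes 0.05 s, during which the arm holds its last target. There are 200 camera calls.

### The job

Before the next tray of watches goes on, check that the bench-top track runs: with the gripper's fingertips stroke lightly along the tops of the wheels of both rails, towards the upright stop plate, until every one of the twelve wheels has visibly rolled that way (a good 30 degrees or more). Only touch the wheels lightly, without leaning on the track; grip or lift nothing, leave the loose parts around the track where they are, and finish clear of it.

Things in the scene. Friction and masses are not known exactly. Their poses are not given: they have to be found in the camera images.
- track: tray track bolted to the bench: two steel U-channel rails 280 mm long, 28 mm wide, side walls up to 66 mm above the bench. Origin on the bench under its middle; x level along the rails, the way trays travel, to the stop plate; y to rail A, z up. Rail A is at y = +70 mm, B at -70 mm. Each has 6 wheels at x = -100, -60, -20, 20, 60, 100 mm, numbered 1 to 6 towards the stop. Only wheels move.
- stop (a point): point on the track's upright steel stop plate: middle of its top edge, 107 mm above the bench. The plate is 3 mm thick, 172 mm wide and crosses both rails at the end where trays stop; its face towards the wheels is at track x = 144 mm, its folded top edge points away from them. Axes as the track's
- top_a1 (a point): point on the track: top of wheel A1, the first wheel of rail A (end without stop plate). The wheels are white plastic, 28 mm in diameter, 18 mm wide, axles level across the rail; all tops are 75 mm above the bench, 9 mm above the rail's side walls; axes as the track's
- top_a6 (a point): point on the track: top of wheel A6, the last wheel of rail A, 44 mm before the stop plate's near face; axes as the track's
- top_b1 (a point): point on the track: top of wheel B1, the first wheel of rail B (end without stop plate). The wheels are white plastic, 28 mm in diameter, 18 mm wide, axles level across the rail; all tops are 75 mm above the bench, 9 mm above the rail's side walls; axes as the track's
- top_b6 (a point): point on the track: top of wheel B6, the last wheel of rail B, 44 mm before the stop plate's near face; axes as the track's
- wheel_a1 (a joint): turn of wheel A1, rad: 0 at the start, grows as the wheel's top moves towards the stop plate; turns without end, about 0.3 N at the rim turns it, and it stays where it is left
- wheel_a2 (a joint): turn of wheel A2, rad: 0 at the start, grows as the wheel's top moves towards the stop plate; turns without end, about 0.3 N at the rim turns it, and it stays where it is left
- wheel_a3 (a joint): turn of wheel A3, rad: 0 at the start, grows as the wheel's top moves towards the stop plate; turns without end, about 0.3 N at the rim turns it, and it stays where it is left
- wheel_a4 (a joint): turn of wheel A4, rad: 0 at the start, grows as the wheel's top moves towards the stop plate; turns without end, about 0.3 N at the rim turns it, and it stays where it is left
- wheel_a5 (a joint): turn of wheel A5, rad: 0 at the start, grows as the wheel's top moves towards the stop plate; turns without end, about 0.3 N at the rim turns it, and it stays where it is left
- wheel_a6 (a joint): turn of wheel A6, rad: 0 at the start, grows as the wheel's top moves towards the stop plate; turns without end, about 0.3 N at the rim turns it, and it stays where it is left
- wheel_b1 (a joint): turn of wheel B1, rad: 0 at the start, grows as the wheel's top moves towards the stop plate; turns without end, about 0.3 N at the rim turns it, and it stays where it is left
- wheel_b2 (a joint): turn of wheel B2, rad: 0 at the start, grows as the wheel's top moves towards the stop plate; turns without end, about 0.3 N at the rim turns it, and it stays where it is left
- wheel_b3 (a joint): turn of wheel B3, rad: 0 at the start, grows as the wheel's top moves towards the stop plate; turns without end, about 0.3 N at the rim turns it, and it stays where it is left
- wheel_b4 (a joint): turn of wheel B4, rad: 0 at the start, grows as the wheel's top moves towards the stop plate; turns without end, about 0.3 N at the rim turns it, and it stays where it is left
- wheel_b5 (a joint): turn of wheel B5, rad: 0 at the start, grows as the wheel's top moves towards the stop plate; turns without end, about 0.3 N at the rim turns it, and it stays where it is left
- wheel_b6 (a joint): turn of wheel B6, rad: 0 at the start, grows as the wheel's top moves towards the stop plate; turns without end, about 0.3 N at the rim turns it, and it stays where it is left
- press_cup: loose white nylon press cup, 38 mm in diameter, 42 mm high, standing on the bench between the rails; origin at the centre of its underside; leave alone
- watch_head: loose steel watch head without strap, 41 mm in diameter, 11 mm thick, lying on the bench beside rail A; origin at the centre of its underside; leave alone
- anvil: loose black press anvil, 54 mm in diameter at the foot, 45 mm high, on the bench beside rail B; origin at the centre of its underside; leave alone
- sleeve: loose amber plastic sleeve, 42 mm in diameter, 35 mm high, on the bench beside rail B; origin at the centre of its underside; leave alone

How it is judged:
By the outcome, as a careful person would: the job done as asked, in the order asked, and still so for the second after the job is handed in, with the robot touching nothing.
It also fails if it takes over 64 s, if anything falls off the work surface, if the arm or the gripper's body presses on something with over 40 N, if the wrist force passes 120 N, or if a joint passes its speed limit or range.

## Working session

There is one attempt and no reset: what is moved stays moved. The work goes in short steps, Python scripts to look and compute and a tool call to move; the robot and the scene stay as the last step left them, time stands still between calls to the robot, and variables do not carry over. Pictures are saved under pics/ and viewed, at most 10 in all, crops included, and the job is handed in when it is done.

Besides the shell and the picture viewer there is one more tool, called after ">>>" as name(argument=value, ...) on one line, values as JSON. arm_command: Moves the arm, as the interface text tells. Its arguments: {"type":"object","properties":{"steps":{"type":"array","items":{"type":"object","properties":{"rot":{"type":"array","items":{"type":"number"}},"slide":{"type":"array","items":{"type":"number"}},"grip":{"type":"number"}}}},"newtons":{"type":"number"}},"required":["steps"]}

```bash
mkdir -p pics; cat > h.py <<'E'
import numpy as np, cv2
from bench import sensors, eyes, order
def cam(n,save=None):
    c=eyes.camera(n)
    if save: cv2.imwrite('pics/'+save,c['pixels'][:,:,::-1])
    return c
def ray(c,uv):
    K=np.array(c['intrinsics']);d=np.array([(uv[0]-K[0,2])/K[0,0],(uv[1]-K[1,2])/K[1,1]]);s=d.copy()
    for _ in range(20): s=d/(1+c['k1']*(s@s))
    T=np.array(c['pose']);return T[:3,3],T[:3,:3]@np.array([s[0],s[1],1])
def atz(c,uv,z):
    o,d=ray(c,uv);return o+d*(z-o[2])/d[2]
def proj(c,P):
    T=np.array(c['pose']);K=np.array(c['intrinsics']);p=(np.atleast_2d(P)-T[:3,3])@T[:3,:3]
    s=p[:,:2]/p[:,2:];s=s*(1+c['k1']*(s**2).sum(1,keepdims=True))
    return s@K[:2,:2].T+K[:2,2]
E
python3 - <<'E'
from h import *
s=sensors.read_state();print(s)
ims=[]
for n in ['top','scene']:
    c=cam(n,n+'0.png');print(n,np.round(c['pose'],3).tolist(),c['k1'])
    for t in ['track','stop','top_a1','top_a6','top_b1','top_b6','wheel_a1','press_cup','watch_head','anvil','sleeve']:
        print(t,[([round(v) for v in d['bbox']],round(d['conf'],2)) for d in eyes.look_for(t,c)[:3]])
E
```

```text
{'time': 0.0, 'joint_positions': array([ 1.30340731,  0.33289372, -0.06470662,  1.46095962,  0.02159687,
        1.34988935, -0.0885095 ]), 'joint_vel': array([-0.00029357, -0.0004171 ,  0.00057721,  0.00190315,  0.00022906,
        0.00064519,  0.00068791]), 'joint_torque': array([ 1.47778819e-04, -6.23255754e+01,  2.46335648e-02, -3.89891589e+01,
       -6.15040166e-02,  3.98634619e-02,  1.65553897e-04]), 'ee_pos': array([ 0.15137306, -0.60598569,  0.22173157]), 'eef_rot': array([ 9.92517810e-01,  1.22097778e-01, -1.19573540e-04, -7.17402255e-04]), 'ft_force': array([-1.20743134, -0.52724455, -0.56913345]), 'torque': array([-0.0051839 ,  0.03856016, -0.00409155]), 'grip_force': 0.0, 'width': 0.08711535476280222}
top [[-0.013, -0.982, 0.189, 0.417], [-1.0, 0.016, 0.017, 0.06], [-0.02, -0.189, -0.982, 0.867], [0.0, 0.0, 0.0, 1.0]] -0.13329032823239964
track [([231, 122, 361, 293], 0.98)]
stop [([232, 119, 363, 297], 0.79)]
top_a1 [([231, 118, 362, 298], 0.72)]
top_a6 [([231, 118, 362, 298], 0.72)]
top_b1 [([230, 122, 363, 292], 0.75)]
top_b6 [([230, 122, 363, 292], 0.75)]
wheel_a1 [(
[... 413 characters left out ...]
 0.0, 0.0, 1.0]] -0.14515484257968417
track [([238, 104, 431, 276], 0.57)]
stop [([240, 104, 432, 279], 0.95)]
top_a1 [([240, 103, 429, 279], 0.97), ([296, 194, 314, 210], 0.66)]
top_a6 [([240, 103, 429, 279], 0.97), ([296, 194, 314, 210], 0.66)]
top_b1 [([242, 104, 429, 276], 0.97), ([400, 141, 429, 176], 0.39)]
top_b6 [([242, 104, 429, 276], 0.97), ([400, 141, 429, 176], 0.39)]
wheel_a1 [([315, 209, 335, 224], 0.76), ([296, 197, 313, 210], 0.63), ([276, 183, 298, 200], 0.61)]
press_cup [([329, 181, 351, 209], 0.96)]
watch_head [([296, 279, 325, 303], 0.91), ([300, 198, 314, 213], 0.31)]
anvil [([399, 138, 428, 175], 0.58)]
sleeve [([348, 118, 367, 144], 0.72), ([366, 158, 378, 170], 0.72)]
```

View pics/top0.png

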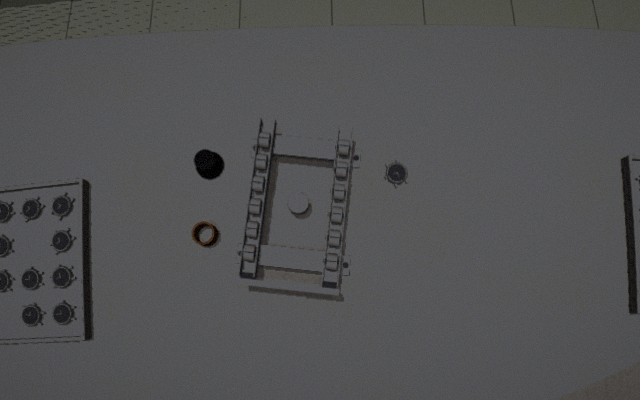

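View pics/scene0.png

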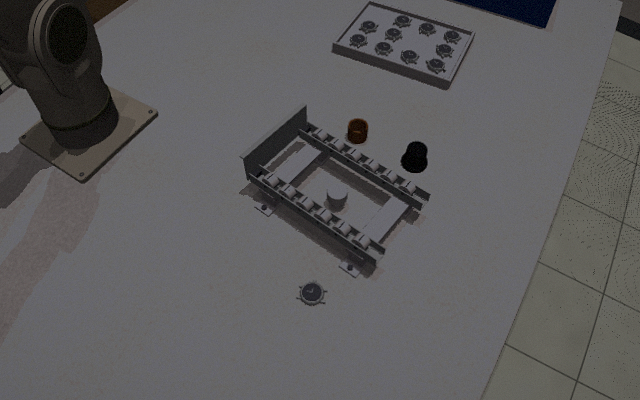

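The top view shows the track with its stop plate towards the robot (row ~290), rail A on the right (A1 near 344,148; A6 near 331,262) and rail B on the left (B1 near 264,140; B6 near 248,254). The watch is beside A at (397,173), and the anvil and sleeve are beside B. The scene view agrees. Next I fit the track pose on the wheels in both views.

```bash
cat > fit.py <<'E'
from h import *
from scipy.optimize import least_squares
L=np.array([[x,y,0.066] for y in (.07,-.07) for x in (-.1,-.06,-.02,.02,.06,.1)])
def tw(p,L):
    c,s=np.cos(p[2]),np.sin(p[2]);return np.c_[p[0]+c*L[:,0]-s*L[:,1],p[1]+s*L[:,0]+c*L[:,1],L[:,2]]
if __name__=='__main__':
    C={n:cam(n) for n in ('top','scene')}
    c=C['top'];D={}
    for n in C:
        D[n]=np.array([[(d['bbox'][0]+d['bbox'][2])/2,(d['bbox'][1]+d['bbox'][3])/2] for d in eyes.look_for('wheel_a1',C[n]) if d['conf']>.3 and d['bbox'][2]-d['bbox'][0]<40])
    man=np.array([[344,148],[331,262],[264,140],[248,254]])
    W=np.array([atz(c,u,.066) for u in man]);print('man',W.round(4).tolist())
    a=(W[1]-W[0])+(W[3]-W[2]);p=np.r_[W.mean(0)[:2],np.arctan2(a[1],a[0])];print(p)
    for names in (['top'],['scene'],['top','scene']):
        q=p.copy()
        for it in range(4):
            pairs=[]
            for n in names:
                P=proj(C[n],tw(q,L))
                for d in D[n]:
                    e=np.linalg.norm(P-d,axis=1)
                    if e.min()<7: pairs.append((n,e.argmin(),d))
            f=lambda x:np.concatenate([proj(C[n],tw(x,L)[i])[0]-d for n,i,d in pairs])
            r=least_squares(f,q,loss='soft_l1');q=r.x
        print(names,len(pairs),q.round(4),np.abs(r.fun).mean())
    np.save('p.npy',q)
    out=[]
    for n,(u,v,w,h) in {'top':(180,100,240,220),'scene':(225,90,240,220)}.items():
        im=cv2.resize(C[n]['pixels'][v:v+h,u:u+w,::-1],None,fx=2.7,fy=2.7,interpolation=cv2.INTER_CUBIC)
        im=cv2.convertScaleAbs(im,alpha=1.8)[:,:400] if n=='x' else cv2.convertScaleAbs(im,alpha=1.8)
        X=np.array([[x,y,z] for z,x in ((.066,-.14),(.066,.14)) for y in (.084,.056,-.056,-.084)]+[[.144,.086,.107],[.144,-.086,.107]])
        for P,col in ((L+[0,0,.009],(0,0,255)),(X,(0,255,0))):
            for z in proj(C[n],tw(q,P)): cv2.circle(im,tuple(int(k) for k in (z-[u,v]+.5)*2.7),2,col,-1)
        out.append(im)
    im=np.hstack(out);cv2.imwrite('pics/fit.png',cv2.resize(im,None,fx=800/im.shape[1],fy=800/im.shape[1],interpolation=cv2.INTER_AREA))
    for t in ('stop',): print('stop',tw(q,np.array([[.144,0,.107]])).round(3))
    for t,k in (('A',.07),('B',-.07)): print(t,tw(q,np.array([[-.1,k,.075],[.1,k,.075]])).round(4).tolist())
E
python3 fit.py
```

```text
man [[0.6613, 0.0298, 0.066], [0.464, 0.0559, 0.066], [0.6787, 0.1701, 0.066], [0.4791, 0.1953, 0.066]]
[0.57078022 0.11278552 3.01304154]
['top'] 6 [0.5713 0.1115 3.0305] 0.689777084543484
['scene'] 5 [0.5781 0.1131 3.0052] 0.28844232630350464
['top', 'scene'] 11 [0.574  0.1119 3.0237] 1.0889356090689597
stop [[0.431 0.129 0.107]]
A [[0.665, 0.0306, 0.075], [0.4664, 0.0542, 0.075]]
B [[0.6815, 0.1697, 0.075], [0.4829, 0.1932, 0.075]]
```

View pics/fit.png

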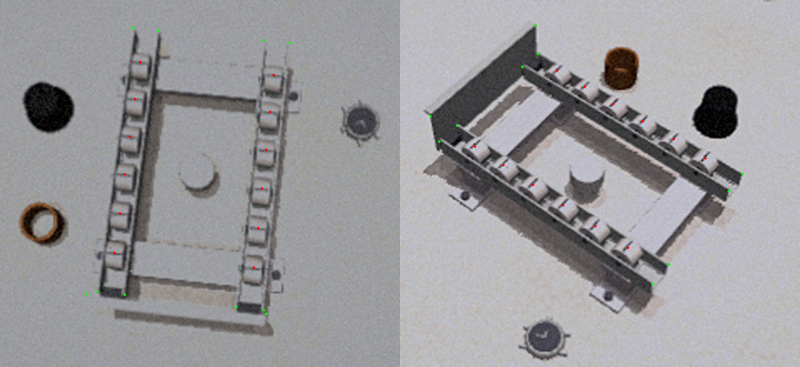

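The scene overlay matches well: the stop-plate top corners and wheel tops land on the image. The top overlay is within about 3 mm. Now I move to a hover near A1 with the fingers shut and the tool's y along the rail, then refine from the wrist camera.

>>> arm_command(steps=[{"slide": [0.034,0.0395,0],"rot": [0,0,4.3],"grip": 0},{"slide": [0.034,0.0395,0],"rot": [0,0,4.3],"grip": 0},{"slide": [0.034,0.0395,0],"rot": [0,0,4.3],"grip": 0},{"slide": [0.034,0.0395,0],"rot": [0,0,4.3],"grip": 0},{"slide": [0.034,0.0395,0],"rot": [0,0,4.3],"grip": 0},{"slide": [0.034,0.0395,0],"rot": [0,0,4.3],"grip": 0},{"slide": [0.034,0.0395,0],"rot": [0,0,4.3],"grip": 0},{"slide": [0.034,0.0395,0],"rot": [0,0,4.3],"grip": 0}])

```text
time: 2.4
ee_pos: [0.4245, -0.289, 0.2229]
eef_rot: [0.912, 0.411, 0.0, 0.0]
ft_force: [0.4, -0.1, -0.5]
width: 0.0155
grip_force: 0.0
```

>>> arm_command(steps=[{"slide": [0.034,0.0395,0],"rot": [0,0,4.3],"grip": 0},{"slide": [0.034,0.0395,0],"rot": [0,0,4.3],"grip": 0},{"slide": [0.034,0.0395,0],"rot": [0,0,4.3],"grip": 0},{"slide": [0.034,0.0395,0],"rot": [0,0,4.3],"grip": 0},{"slide": [0.034,0.0395,0],"rot": [0,0,4.3],"grip": 0},{"slide": [0.034,0.0395,0],"rot": [0,0,4.3],"grip": 0},{"slide": [0.034,0.0395,0],"rot": [0,0,4.3],"grip": 0},{"slide": [0,0,0],"rot": [0,0,0],"grip": 0}])

```text
time: 3.4
ee_pos: [0.6624, -0.0089, 0.2216]
eef_rot: [0.772, 0.636, 0.001, -0.001]
ft_force: [0.0, -0.6, -0.4]
width: 0.0004
grip_force: 0.0
```

```bash
python3 - <<'E'
from h import *
from fit import tw,L
from scipy.spatial.transform import Rotation as R
s=sensors.read_state();print(s['time'],s['ee_pos'].round(4),s['ft_force'].round(2),s['width'],'R',R.from_quat(s['eef_rot']).as_matrix().round(3).tolist(),s['joint_positions'].round(2))
c=cam('wrist');print(np.round(c['pose'],3).tolist())
im=cv2.convertScaleAbs(c['pixels'][:,:,::-1],alpha=1.8)
q=[.576,.1125,3.015]
for z in proj(c,tw(q,L+[0,0,.009])): cv2.circle(im,tuple(int(k) for k in np.clip(z,-99,999)),3,(0,0,255),-1)
X=np.array([[x,y,.066] for x in (-.14,.14) for y in (.084,.056,-.056,-.084)])
for z in proj(c,tw(q,X)): cv2.circle(im,tuple(int(k) for k in np.clip(z,-99,999)),3,(0,255,0),-1)
cv2.imwrite('pics/w1.png',im)
print([([round(v) for v in d['bbox']],round(d['conf'],2)) for d in eyes.look_for('wheel_a1',c)])
E
```

```text
3.4 [ 0.6624 -0.0089  0.2216] [ 0.   -0.59 -0.38] 0.0004261949932541202 R [[0.192, 0.981, -0.001], [0.981, -0.192, 0.003], [0.003, -0.001, -1.0]] [ 0.39  0.49 -0.64  1.32  0.29  1.42 -0.43]
[[0.982, -0.182, -0.057, 0.679], [-0.191, -0.938, -0.291, 0.071], [-0.0, 0.296, -0.955, 0.383], [0.0, 0.0, 0.0, 1.0]]
[([222, 139, 253, 161], 0.91), ([146, 140, 174, 166], 0.75), ([181, 138, 214, 164], 0.73), ([258, 136, 287, 154], 0.68), ([109, 145, 138, 164], 0.66), ([297, 133, 327, 152], 0.57)]
```

View pics/w1.png

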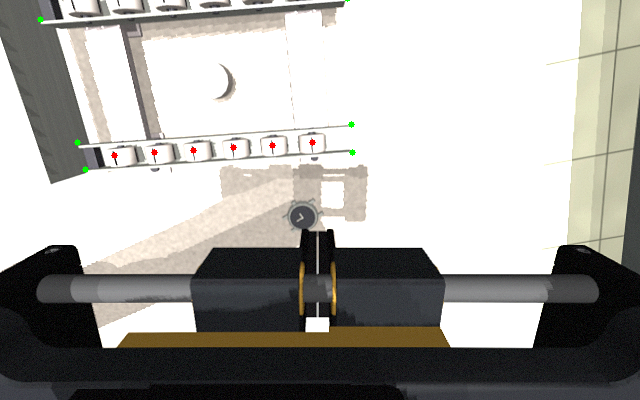

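The wrist view shows all of rail A's wheels (A6 near 120,155 to A1 near 312,142), and the predicted dots sit on them. The fingers are shut at (317,240). I'll do one joint fit, then compute the approach.

```bash
python3 - <<'E'
from h import *
from fit import tw,L
from scipy.optimize import least_squares
C={n:cam(n) for n in ('scene','wrist')}
D={n:np.array([[(d['bbox'][0]+d['bbox'][2])/2,(d['bbox'][1]+d['bbox'][3])/2] for d in eyes.look_for('wheel_a1',C[n]) if d['conf']>.3 and d['bbox'][2]-d['bbox'][0]<40]) for n in C}
for names in (['wrist'],['wrist','scene']):
    q=np.array([.576,.1125,3.015])
    for it in range(4):
        pairs=[]
        for n in names:
            P=proj(C[n],tw(q,L))
            for d in D[n]:
                e=np.linalg.norm(P-d,axis=1)
                if e.min()<10: pairs.append((n,e.argmin(),d))
        r=least_squares(lambda x:np.concatenate([proj(C[n],tw(x,L)[i])[0]-d for n,i,d in pairs]),q,loss='soft_l1');q=r.x
    print(names,len(pairs),q.round(4),np.abs(r.fun).mean())
    print(tw(q,np.array([[-.14,.07,.075],[.1,.07,.075],[-.14,-.07,.075],[.1,-.07,.075]])).round(4).tolist())
E
```

```text
['wrist'] 6 [0.5749 0.1108 3.0277] 1.1101767278824586
[[0.7061, 0.0253, 0.075], [0.4676, 0.0526, 0.075], [0.722, 0.1644, 0.075], [0.4835, 0.1917, 0.075]]
['wrist', 'scene'] 12 [0.5757 0.1113 3.029 ] 1.1411613785319143
[[0.707, 0.026, 0.075], [0.4685, 0.053, 0.075], [0.7227, 0.1651, 0.075], [0.4842, 0.1921, 0.075]]
```

>>> arm_command(steps=[{"slide": [0.004,0.012,-0.03],"rot": [0,0,1.5],"grip": 0},{"slide": [0.004,0.012,-0.03],"rot": [0,0,1.5],"grip": 0},{"slide": [0.005,0.015,-0.03],"rot": [0,0,1.5],"grip": 0},{"slide": [0,0,-0.025],"grip": 0},{"slide": [0,0,-0.015],"grip": 0},{"slide": [0,0,-0.008],"grip": 0},{"slide": [0,0,0],"grip": 0},{"slide": [0,0,0],"grip": 0}])

```text
schema error: expected keys rot, slide, grip
```

>>> arm_command(steps=[{"slide": [0.004,0.012,-0.03],"rot": [0,0,1.5],"grip": 0},{"slide": [0.004,0.012,-0.03],"rot": [0,0,1.5],"grip": 0},{"slide": [0.005,0.015,-0.03],"rot": [0,0,1.5],"grip": 0},{"slide": [0,0,-0.025],"rot": [0,0,0],"grip": 0},{"slide": [0,0,-0.015],"rot": [0,0,0],"grip": 0},{"slide": [0,0,-0.008],"rot": [0,0,0],"grip": 0},{"slide": [0,0,0],"rot": [0,0,0],"grip": 0},{"slide": [0,0,0],"rot": [0,0,0],"grip": 0}])

```text
time: 4.7
ee_pos: [0.675, 0.0251, 0.0856]
eef_rot: [0.749, 0.663, 0.001, 0.0]
ft_force: [0.5, 0.5, 0.5]
width: 0.0005
grip_force: 0.0
```

```bash
python3 - <<'E'
from h import *
s=sensors.read_state();print(s['ee_pos'].round(4),s['ft_force'].round(2))
c=cam('wrist','w2.png');im=cv2.convertScaleAbs(c['pixels'][:,:,::-1],alpha=1.0)[100:340,180:480]
cv2.imwrite('pics/w2c.png',cv2.resize(im,None,fx=2.4,fy=2.4,interpolation=cv2.INTER_CUBIC))
E
```

```text
[0.675  0.0251 0.0856] [0.48 0.55 0.52]
```

View pics/w2c.png

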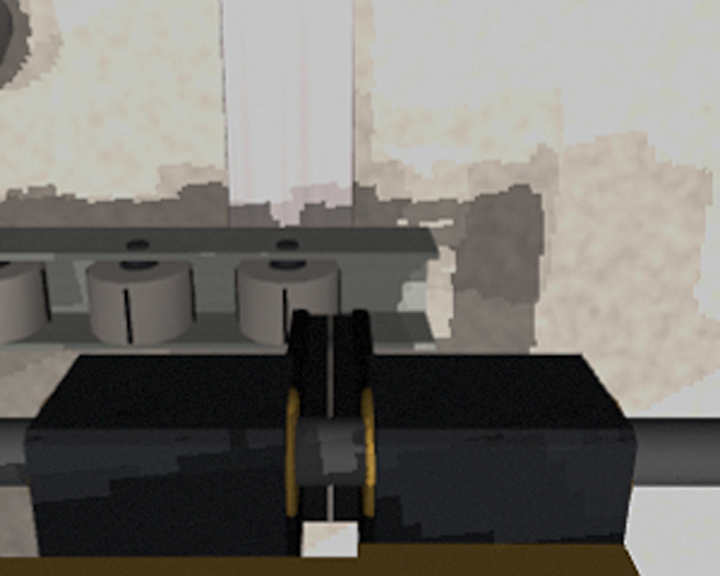

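The wrist crop shows the shut fingertips (330,315) about 12 mm behind A1's top mark (285,300) and slightly towards the near wall. I correct sideways and descend gently.

>>> arm_command(steps=[{"slide": [-0.003,0.003,0],"rot": [0,0,0],"grip": 0},{"slide": [-0.003,0.003,0],"rot": [0,0,0],"grip": 0},{"slide": [0,0,-0.003],"rot": [0,0,0],"grip": 0},{"slide": [0,0,-0.003],"rot": [0,0,0],"grip": 0},{"slide": [0,0,-0.002],"rot": [0,0,0],"grip": 0},{"slide": [0,0,0],"rot": [0,0,0],"grip": 0},{"slide": [0,0,0],"rot": [0,0,0],"grip": 0},{"slide": [0,0,0],"rot": [0,0,0],"grip": 0}])

```text
time: 5.75
ee_pos: [0.6686, 0.0311, 0.0767]
eef_rot: [0.749, 0.663, 0.0, 0.0]
ft_force: [-0.3, -0.6, -0.2]
width: 0.0002
grip_force: 0.0
```

>>> arm_command(steps=[{"slide": [0,0,-0.0005],"rot": [0,0,0],"grip": 0},{"slide": [0,0,0],"rot": [0,0,0],"grip": 0},{"slide": [0,0,-0.0005],"rot": [0,0,0],"grip": 0},{"slide": [0,0,0],"rot": [0,0,0],"grip": 0},{"slide": [0,0,0],"rot": [0,0,0],"grip": 0},{"slide": [0,0,0],"rot": [0,0,0],"grip": 0},{"slide": [0,0,0],"rot": [0,0,0],"grip": 0},{"slide": [0,0,0],"rot": [0,0,0],"grip": 0}])

```text
time: 6.75
ee_pos: [0.6685, 0.0311, 0.0756]
eef_rot: [0.749, 0.663, 0.0, 0.0]
ft_force: [-0.4, -0.1, 0.0]
width: 0.0007
grip_force: 0.2
```

>>> arm_command(steps=[{"slide": [0,0,-0.0005],"rot": [0,0,0],"grip": 0},{"slide": [0,0,0],"rot": [0,0,0],"grip": 0},{"slide": [0,0,0],"rot": [0,0,0],"grip": 0},{"slide": [0,0,0],"rot": [0,0,0],"grip": 0},{"slide": [0,0,-0.0003],"rot": [0,0,0],"grip": 0},{"slide": [0,0,0],"rot": [0,0,0],"grip": 0},{"slide": [0,0,0],"rot": [0,0,0],"grip": 0},{"slide": [0,0,0],"rot": [0,0,0],"grip": 0}])

```text
time: 7.75
ee_pos: [0.6689, 0.0311, 0.0754]
eef_rot: [0.749, 0.663, 0.0, 0.0]
ft_force: [-0.5, -1.4, 6.1]
width: 0.0004
grip_force: 3.4
```

Contact is at z ≈ 75.5 mm, with stiffness around 10 N/mm. I back off 0.4 mm to about 2 N and start stroking, one wheel pitch per call.

>>> arm_command(steps=[{"slide": [0,0,0.0004],"rot": [0,0,0],"grip": 0},{"slide": [-0.0055,0.0006,0],"rot": [0,0,0],"grip": 0},{"slide": [-0.0055,0.0006,0],"rot": [0,0,0],"grip": 0},{"slide": [-0.0055,0.0006,0],"rot": [0,0,0],"grip": 0},{"slide": [-0.006,0.0007,0],"rot": [0,0,0],"grip": 0},{"slide": [-0.006,0.0007,0],"rot": [0,0,0],"grip": 0},{"slide": [-0.006,0.0007,0],"rot": [0,0,0],"grip": 0},{"slide": [-0.006,0.0007,0],"rot": [0,0,0],"grip": 0}])

```text
time: 8.75
ee_pos: [0.6279, 0.0358, 0.0755]
eef_rot: [0.749, 0.663, 0.0, 0.0]
ft_force: [0.0, -0.0, 2.8]
width: 0.0004
grip_force: 0.9
```

>>> arm_command(steps=[{"slide": [-0.005,0.0006,0],"rot": [0,0,0],"grip": 0},{"slide": [-0.005,0.0006,0],"rot": [0,0,0],"grip": 0},{"slide": [-0.005,0.0006,0],"rot": [0,0,0],"grip": 0},{"slide": [-0.005,0.0006,0],"rot": [0,0,0],"grip": 0},{"slide": [-0.005,0.0006,0],"rot": [0,0,0],"grip": 0},{"slide": [-0.005,0.0006,0],"rot": [0,0,0],"grip": 0},{"slide": [-0.005,0.0006,0],"rot": [0,0,0],"grip": 0},{"slide": [-0.005,0.0006,0],"rot": [0,0,0],"grip": 0}])

```text
time: 9.75
ee_pos: [0.588, 0.0406, 0.0755]
eef_rot: [0.749, 0.663, 0.0, 0.0]
ft_force: [-0.6, 0.2, 1.4]
width: 0.0003
grip_force: 0.9
```

```bash
python3 - <<'E'
from h import *
c=cam('wrist');im=cv2.convertScaleAbs(c['pixels'][:,:,::-1],alpha=1.0)[170:270,180:500]
cv2.imwrite('pics/w3c.png',cv2.resize(im,None,fx=2.4,fy=2.4,interpolation=cv2.INTER_CUBIC))
E
```

```text
(no output)
```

View pics/w3c.png

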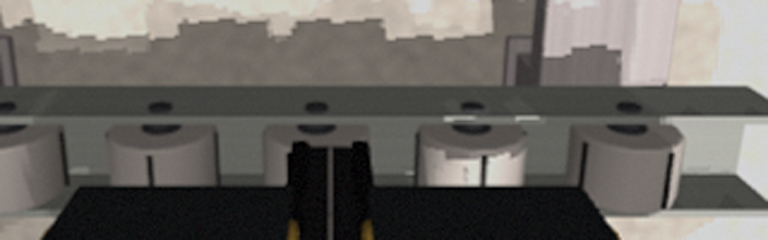

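The view shows A1's marks at (585,668), so it turned about 45–50°. A2's side mark is now near its middle (484), so it turned about 80°. There is no slip, and I continue.

>>> arm_command(steps=[{"slide": [-0.005,0.0005,0],"rot": [0,0,0],"grip": 0},{"slide": [-0.005,0.0005,0],"rot": [0,0,0],"grip": 0},{"slide": [-0.005,0.0005,0],"rot": [0,0,0],"grip": 0},{"slide": [-0.005,0.0005,0],"rot": [0,0,0],"grip": 0},{"slide": [-0.005,0.0005,0],"rot": [0,0,0],"grip": 0},{"slide": [-0.005,0.0005,0],"rot": [0,0,0],"grip": 0},{"slide": [-0.005,0.0005,0],"rot": [0,0,0],"grip": 0},{"slide": [-0.005,0.0005,0],"rot": [0,0,0],"grip": 0}])

```text
time: 10.8
ee_pos: [0.548, 0.0446, 0.0755]
eef_rot: [0.749, 0.663, 0.0, 0.0]
ft_force: [0.4, 0.2, 0.8]
width: 0.0006
grip_force: 0.8
```

>>> arm_command(steps=[{"slide": [-0.005,0.0005,0],"rot": [0,0,0],"grip": 0},{"slide": [-0.005,0.0005,0],"rot": [0,0,0],"grip": 0},{"slide": [-0.005,0.0005,0],"rot": [0,0,0],"grip": 0},{"slide": [-0.005,0.0005,0],"rot": [0,0,0],"grip": 0},{"slide": [-0.005,0.0005,0],"rot": [0,0,0],"grip": 0},{"slide": [-0.005,0.0005,0],"rot": [0,0,0],"grip": 0},{"slide": [-0.005,0.0005,0],"rot": [0,0,0],"grip": 0},{"slide": [-0.005,0.0005,0],"rot": [0,0,0],"grip": 0}])

```text
time: 11.8
ee_pos: [0.508, 0.0486, 0.0755]
eef_rot: [0.749, 0.663, 0.0, 0.0]
ft_force: [1.1, 0.7, 1.3]
width: 0.0004
grip_force: 0.9
```

>>> arm_command(steps=[{"slide": [-0.0065,0.0007,-0.0001],"rot": [0,0,0],"grip": 0},{"slide": [-0.0065,0.0007,0],"rot": [0,0,0],"grip": 0},{"slide": [-0.0065,0.0007,0],"rot": [0,0,0],"grip": 0},{"slide": [-0.0065,0.0007,0],"rot": [0,0,0],"grip": 0},{"slide": [-0.0065,0.0007,0],"rot": [0,0,0],"grip": 0},{"slide": [-0.0065,0.0007,0],"rot": [0,0,0],"grip": 0},{"slide": [-0.0065,0.0007,0],"rot": [0,0,0],"grip": 0},{"slide": [-0.0065,0.0007,0],"rot": [0,0,0],"grip": 0}])

```text
time: 12.8
ee_pos: [0.4556, 0.0542, 0.0751]
eef_rot: [0.749, 0.663, 0.0, 0.0]
ft_force: [-0.6, -0.6, 0.9]
width: 0.0006
grip_force: 0.1
```

>>> arm_command(steps=[{"slide": [-0.003,0.0003,0],"rot": [0,0,0],"grip": 0},{"slide": [0,0,0.005],"rot": [0,0,0],"grip": 0},{"slide": [0,0,0.02],"rot": [0,0,0],"grip": 0},{"slide": [0,0,0.03],"rot": [0,0,0],"grip": 0},{"slide": [0.02,0.0,0.04],"rot": [0,0,0],"grip": 0},{"slide": [0.05,0.01,0.03],"rot": [0,0,0],"grip": 0},{"slide": [0.05,0.01,0],"rot": [0,0,0],"grip": 0},{"slide": [0.05,0.01,0],"rot": [0,0,0],"grip": 0}])

```text
time: 13.8
ee_pos: [0.625, 0.0841, 0.2005]
eef_rot: [0.749, 0.662, 0.0, 0.0]
ft_force: [0.4, -0.1, 0.7]
width: 0.0003
grip_force: 0.0
```

```bash
python3 - <<'E'
from h import *
c=cam('wrist');s=cam('scene')
a=cv2.convertScaleAbs(c['pixels'][:250,:,::-1],alpha=1.0);b=cv2.convertScaleAbs(cv2.resize(s['pixels'][90:290,230:440,::-1],None,fx=2.8,fy=2.8,interpolation=cv2.INTER_CUBIC),alpha=1.5)[:350,:]
a=cv2.resize(a,(640,250));o=np.zeros((600,640,3),np.uint8);o[:250]=a;o[250:,:b.shape[1]]=b[:350]
cv2.imwrite('pics/w4.png',o)
E
```

```text
(no output)
```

View pics/w4.png

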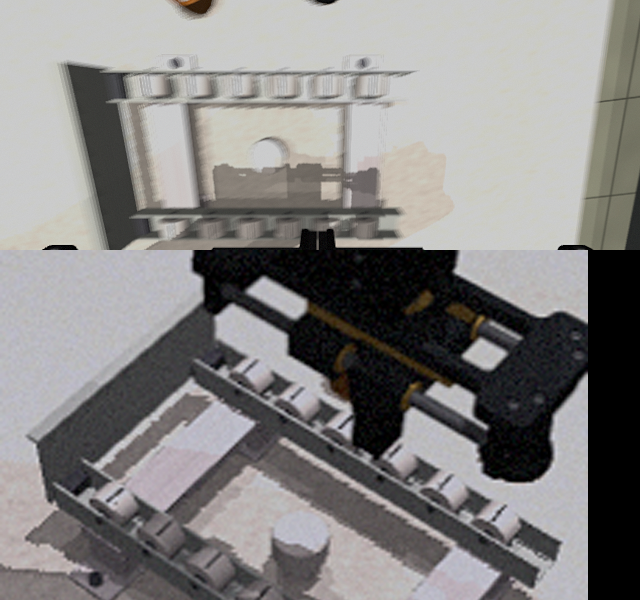

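Rail A's marks have all moved, though the picture is motion-blurred, so I'll recheck at the end. Now rail B: I come down in front of B1.

>>> arm_command(steps=[{"slide": [0.028,0.027,0],"rot": [0,0,0],"grip": 0},{"slide": [0.028,0.027,0],"rot": [0,0,0],"grip": 0},{"slide": [0.026,0.024,-0.02],"rot": [0,0,0],"grip": 0},{"slide": [0,0,-0.04],"rot": [0,0,0],"grip": 0},{"slide": [0,0,-0.035],"rot": [0,0,0],"grip": 0},{"slide": [0,0,-0.02],"rot": [0,0,0],"grip": 0},{"slide": [0,0,0],"rot": [0,0,0],"grip": 0},{"slide": [0,0,0],"rot": [0,0,0],"grip": 0}])

```text
time: 14.9
ee_pos: [0.7058, 0.1626, 0.087]
eef_rot: [0.749, 0.663, 0.001, 0.0]
ft_force: [0.6, -0.0, 1.6]
width: 0.0002
grip_force: 0.0
```

>>> arm_command(steps=[{"slide": [0.002,0.002,0],"rot": [0,0,0],"grip": 0},{"slide": [0.002,0.002,-0.004],"rot": [0,0,0],"grip": 0},{"slide": [0,0,-0.004],"rot": [0,0,0],"grip": 0},{"slide": [0,0,-0.0025],"rot": [0,0,0],"grip": 0},{"slide": [0,0,0],"rot": [0,0,0],"grip": 0},{"slide": [0,0,0],"rot": [0,0,0],"grip": 0},{"slide": [0,0,0],"rot": [0,0,0],"grip": 0},{"slide": [0,0,0],"rot": [0,0,0],"grip": 0}])

```text
time: 15.9
ee_pos: [0.709, 0.1664, 0.0747]
eef_rot: [0.749, 0.663, 0.0, 0.0]
ft_force: [-0.2, 0.5, 0.6]
width: 0.0005
grip_force: 0.0
```

```bash
python3 - <<'E'
from h import *
print(sensors.read_state()['ee_pos'].round(5))
c=cam('wrist');im=c['pixels'][60:300,140:480,::-1]
cv2.imwrite('pics/w5.png',cv2.resize(im,None,fx=2,fy=2,interpolation=cv2.INTER_CUBIC))
E
```

```text
[0.70904 0.16644 0.0747 ]
```

View pics/w5.png

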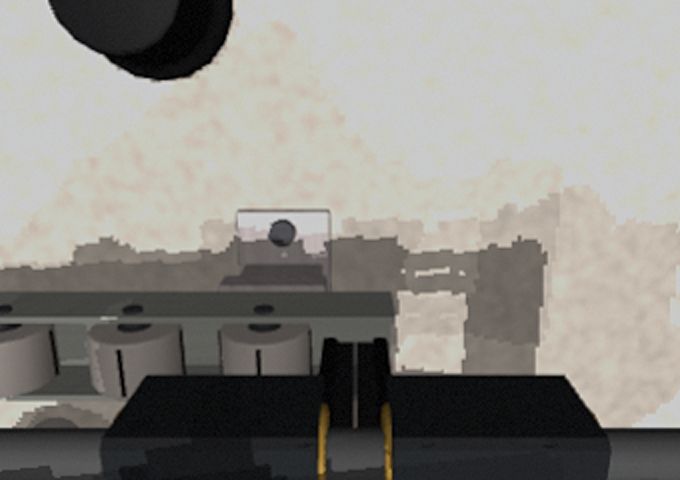

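The tips stand just ahead of B1, centred on the rail. I raise 0.5 mm to the same light height as before and stroke.

>>> arm_command(steps=[{"slide": [0,0,0.0005],"rot": [0,0,0],"grip": 0},{"slide": [0,0,0],"rot": [0,0,0],"grip": 0},{"slide": [-0.004,0.0005,0],"rot": [0,0,0],"grip": 0},{"slide": [-0.004,0.0005,0],"rot": [0,0,0],"grip": 0},{"slide": [-0.0045,0.0005,0],"rot": [0,0,0],"grip": 0},{"slide": [-0.0045,0.0005,0],"rot": [0,0,0],"grip": 0},{"slide": [-0.0045,0.0005,0],"rot": [0,0,0],"grip": 0},{"slide": [-0.0045,0.0005,0],"rot": [0,0,0],"grip": 0}])

```text
time: 16.95
ee_pos: [0.683, 0.1695, 0.0755]
eef_rot: [0.749, 0.663, 0.0, 0.0]
ft_force: [0.4, 0.2, 4.1]
width: 0.0005
grip_force: 1.5
```

>>> arm_command(steps=[{"slide": [-0.005,0.0006,0.0001],"rot": [0,0,0],"grip": 0},{"slide": [-0.005,0.0005,0],"rot": [0,0,0],"grip": 0},{"slide": [-0.005,0.0006,0],"rot": [0,0,0],"grip": 0},{"slide": [-0.005,0.0005,0],"rot": [0,0,0],"grip": 0},{"slide": [-0.005,0.0006,0],"rot": [0,0,0],"grip": 0},{"slide": [-0.005,0.0005,0],"rot": [0,0,0],"grip": 0},{"slide": [-0.005,0.0006,0],"rot": [0,0,0],"grip": 0},{"slide": [-0.005,0.0005,0],"rot": [0,0,0],"grip": 0}])

```text
time: 17.95
ee_pos: [0.6429, 0.1739, 0.0755]
eef_rot: [0.749, 0.663, 0.0, 0.0]
ft_force: [0.5, 0.2, 1.9]
width: 0.0007
grip_force: 1.2
```

>>> arm_command(steps=[{"slide": [-0.005,0.0006,0],"rot": [0,0,0],"grip": 0},{"slide": [-0.005,0.0005,0],"rot": [0,0,0],"grip": 0},{"slide": [-0.005,0.0006,0],"rot": [0,0,0],"grip": 0},{"slide": [-0.005,0.0005,0],"rot": [0,0,0],"grip": 0},{"slide": [-0.005,0.0006,0],"rot": [0,0,0],"grip": 0},{"slide": [-0.005,0.0005,0],"rot": [0,0,0],"grip": 0},{"slide": [-0.005,0.0006,0],"rot": [0,0,0],"grip": 0},{"slide": [-0.005,0.0005,0],"rot": [0,0,0],"grip": 0}])

```text
time: 18.95
ee_pos: [0.603, 0.1783, 0.0755]
eef_rot: [0.749, 0.663, 0.0, 0.0]
ft_force: [0.6, 0.3, 1.5]
width: 0.0004
grip_force: 1.2
```

>>> arm_command(steps=[{"slide": [-0.005,0.0006,0],"rot": [0,0,0],"grip": 0},{"slide": [-0.005,0.0005,0],"rot": [0,0,0],"grip": 0},{"slide": [-0.005,0.0006,0],"rot": [0,0,0],"grip": 0},{"slide": [-0.005,0.0005,0],"rot": [0,0,0],"grip": 0},{"slide": [-0.005,0.0006,0],"rot": [0,0,0],"grip": 0},{"slide": [-0.005,0.0005,0],"rot": [0,0,0],"grip": 0},{"slide": [-0.005,0.0006,0],"rot": [0,0,0],"grip": 0},{"slide": [-0.005,0.0005,0],"rot": [0,0,0],"grip": 0}])

```text
time: 19.95
ee_pos: [0.5629, 0.1827, 0.0755]
eef_rot: [0.749, 0.663, 0.0, 0.0]
ft_force: [1.4, 0.3, 3.0]
width: 0.0006
grip_force: 1.2
```

>>> arm_command(steps=[{"slide": [-0.005,0.0006,0],"rot": [0,0,0],"grip": 0},{"slide": [-0.005,0.0005,0],"rot": [0,0,0],"grip": 0},{"slide": [-0.005,0.0006,0],"rot": [0,0,0],"grip": 0},{"slide": [-0.005,0.0005,0],"rot": [0,0,0],"grip": 0},{"slide": [-0.005,0.0006,0],"rot": [0,0,0],"grip": 0},{"slide": [-0.005,0.0005,0],"rot": [0,0,0],"grip": 0},{"slide": [-0.005,0.0006,0],"rot": [0,0,0],"grip": 0},{"slide": [-0.005,0.0005,0],"rot": [0,0,0],"grip": 0}])

```text
time: 20.95
ee_pos: [0.523, 0.1871, 0.0755]
eef_rot: [0.749, 0.663, 0.0, 0.0]
ft_force: [0.6, 0.6, 2.9]
width: 0.0006
grip_force: 1.1
```

>>> arm_command(steps=[{"slide": [-0.0065,0.0007,0],"rot": [0,0,0],"grip": 0},{"slide": [-0.0065,0.0007,0],"rot": [0,0,0],"grip": 0},{"slide": [-0.0065,0.0007,0],"rot": [0,0,0],"grip": 0},{"slide": [-0.0065,0.0007,0],"rot": [0,0,0],"grip": 0},{"slide": [-0.0065,0.0007,0],"rot": [0,0,0],"grip": 0},{"slide": [-0.0065,0.0007,0],"rot": [0,0,0],"grip": 0},{"slide": [-0.0065,0.0007,0],"rot": [0,0,0],"grip": 0},{"slide": [-0.0065,0.0007,0],"rot": [0,0,0],"grip": 0}])

```text
time: 21.95
ee_pos: [0.4704, 0.1926, 0.0751]
eef_rot: [0.749, 0.663, -0.0, -0.0]
ft_force: [-0.7, 0.9, 0.7]
width: 0.0004
grip_force: 0.0
```

>>> arm_command(steps=[{"slide": [0,0,0.01],"rot": [0,0,0],"grip": 0},{"slide": [0,0,0.04],"rot": [0,0,0],"grip": 0},{"slide": [0,0,0.05],"rot": [0,0,0],"grip": 0},{"slide": [0.025,-0.03,0.04],"rot": [0,0,0],"grip": 0},{"slide": [0.025,-0.04,0.03],"rot": [0,0,0],"grip": 0},{"slide": [0.025,-0.04,0.02],"rot": [0,0,0],"grip": 0},{"slide": [0.025,-0.05,0.01],"rot": [0,0,0],"grip": 0},{"slide": [0.01,-0.02,0],"rot": [0,0,0],"grip": 0}])

```text
time: 22.95
ee_pos: [0.5823, 0.0088, 0.276]
eef_rot: [0.75, 0.661, 0.0, 0.001]
ft_force: [-0.2, 0.3, -1.0]
width: 0.0006
grip_force: 0.0
```

>>> arm_command(steps=[{"slide": [0,-0.03,0],"rot": [0,0,0],"grip": 0},{"slide": [0,0,0],"rot": [0,0,0],"grip": 0},{"slide": [0,0,0],"rot": [0,0,0],"grip": 0},{"slide": [0,0,0],"rot": [0,0,0],"grip": 0},{"slide": [0,0,0],"rot": [0,0,0],"grip": 0},{"slide": [0,0,0],"rot": [0,0,0],"grip": 0},{"slide": [0,0,0],"rot": [0,0,0],"grip": 0},{"slide": [0,0,0],"rot": [0,0,0],"grip": 0}])

```text
time: 23.95
ee_pos: [0.581, -0.0174, 0.2752]
eef_rot: [0.749, 0.663, 0.0, -0.0]
ft_force: [-0.5, 0.9, -0.6]
width: 0.0009
grip_force: 0.0
```

```bash
python3 - <<'E'
from h import *
from fit import tw
c=cam('wrist');s=cam('scene')
q=[.5757,.1113,3.027];out=[]
for k in (.07,-.07):
    # rectified top-down strip at wheel-top height of each rail; x to the right, 1 mm = 3 px
    G=np.array([[-.13,k+.014,.072],[.13,k+.014,.072],[.13,k-.014,.072],[-.13,k-.014,.072]])
    for cc in (c,s):
        M=cv2.getPerspectiveTransform(proj(cc,tw(q,G)).astype(np.float32),np.float32([[0,0],[800,0],[800,100],[0,100]]))
        out.append(cv2.convertScaleAbs(cv2.warpPerspective(cc['pixels'][:,:,::-1].copy(),M,(800,100),flags=cv2.INTER_CUBIC),alpha=1.3 if cc is s else 1.0))
cv2.imwrite('pics/strips.png',np.vstack(out))
d=cam('top')
for n in ('press_cup','watch_head','anvil','sleeve'):print(n,[[round(v) for v in x['bbox']] for x in eyes.look_for(n,d)[:1]])
E
```

```text
press_cup [[289, 194, 307, 212]]
watch_head []
anvil [[194, 151, 225, 175]]
sleeve [[191, 220, 219, 244]]
```

View pics/strips.png

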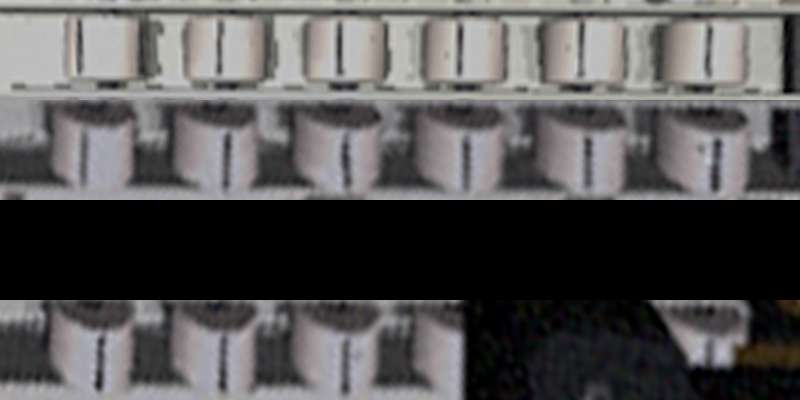

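A1's mark is clearly displaced, but the others have turned close to the 90° mark spacing, which is ambiguous. I compare the scene images before and after numerically.

```bash
python3 - <<'E'
from h import *
from fit import tw
s=cam('scene');b=cv2.imread('pics/scene0.png');n=s['pixels'][:,:,::-1].copy()
q=[.5757,.1113,3.027];out=[]
for k in (.07,-.07):
    G=np.array([[-.13,k+.014,.072],[.13,k+.014,.072],[.13,k-.014,.072],[-.13,k-.014,.072]])
    M=cv2.getPerspectiveTransform(proj(s,tw(q,G)).astype(np.float32),np.float32([[0,0],[800,0],[800,100],[0,100]]))
    W=[cv2.warpPerspective(i,M,(800,100),flags=cv2.INTER_CUBIC) for i in (b,n)];out+=[cv2.convertScaleAbs(w,alpha=1.4) for w in W]
    for w,t in zip(W,('before','after')):
        r=[]
        for x in (-.1,-.06,-.02,.02,.06,.1):
            u=int((x+.13)/.26*800);g=w[48:82,u-30:u+36].mean((0,2));g=g-cv2.GaussianBlur(g[None],(0,0),9)[0];j=slice(4,-4)
            a=np.clip(-g[j]-.4*(-g[j]).max(),0,None);r.append((round(float((a*np.arange(len(a))).sum()/a.sum()+4-30),1),round(float(-g[j].min()),1)))
        print(k,t,r)
cv2.imwrite('pics/cmp.png',np.vstack(out))
E
```

```text
0.07 before [(12.8, 39.4), (13.2, 38.8), (14.2, 45.4), (15.0, 40.0), (16.5, 39.2), (17.3, 43.7)]
0.07 after [(-8.7, 37.3), (11.3, 47.8), (7.7, 47.8), (5.2, 46.6), (3.8, 43.8), (8.8, 49.2)]
-0.07 before [(10.4, 48.3), (12.0, 40.7), (12.5, 42.2), (12.4, 48.2), (14.9, 35.2), (14.0, 35.5)]
-0.07 after [(7.6, 57.3), (7.6, 50.1), (7.0, 40.9), (7.7, 35.5), (0.7, 2.0), (5.1, 20.8)]
```

View pics/cmp.png

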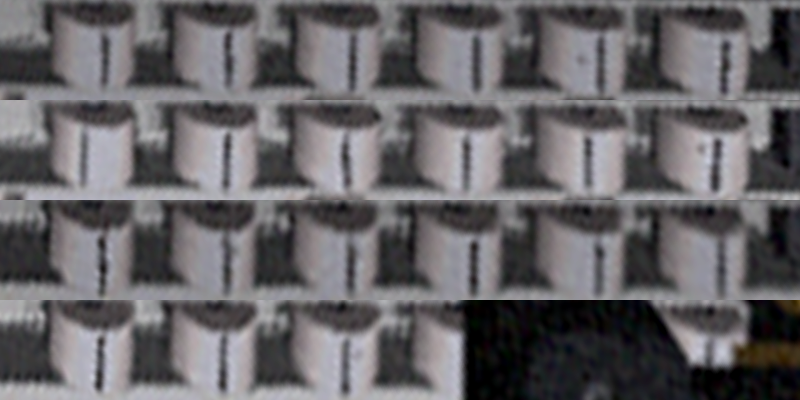

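Every mark has shifted 2–20 px backwards, which for a forward stroke means about 60–87° of roll per wheel. B5 was hidden by the gripper. I retreat clear and check it.

>>> arm_command(steps=[{"slide": [-0.01,-0.04,0.01],"rot": [0,0,0],"grip": 0},{"slide": [-0.01,-0.04,0.01],"rot": [0,0,0],"grip": 0},{"slide": [-0.01,-0.04,0],"rot": [0,0,0],"grip": 0},{"slide": [-0.01,-0.04,0],"rot": [0,0,0],"grip": 0},{"slide": [-0.01,-0.04,0],"rot": [0,0,0],"grip": 0},{"slide": [-0.01,-0.04,0],"rot": [0,0,0],"grip": 0},{"slide": [-0.01,-0.04,0],"rot": [0,0,0],"grip": 0},{"slide": [0,0,0],"rot": [0,0,0],"grip": 0}])

```text
time: 25.35
ee_pos: [0.5093, -0.3013, 0.2946]
eef_rot: [0.751, 0.661, -0.001, -0.0]
ft_force: [-0.7, 0.2, -0.4]
width: 0.0003
grip_force: 0.0
```

```bash
python3 - <<'E'
from h import *
from fit import tw
s=cam('scene','scene1.png');n=s['pixels'][:,:,::-1].copy()
q=[.5757,.1113,3.027];out=[]
for k in (.07,-.07):
    G=np.array([[-.13,k+.014,.072],[.13,k+.014,.072],[.13,k-.014,.072],[-.13,k-.014,.072]])
    M=cv2.getPerspectiveTransform(proj(s,tw(q,G)).astype(np.float32),np.float32([[0,0],[800,0],[800,100],[0,100]]))
    w=cv2.warpPerspective(n,M,(800,100),flags=cv2.INTER_CUBIC)
    r=[]
    for x in (-.1,-.06,-.02,.02,.06,.1):
            u=int((x+.13)/.26*800);g=w[48:82,u-30:u+36].mean((0,2));g=g-cv2.GaussianBlur(g[None],(0,0),9)[0];j=slice(4,-4)
            a=np.clip(-g[j]-.4*(-g[j]).max(),0,None);r.append((round(float((a*np.arange(len(a))).sum()/a.sum()+4-30),1),round(float(-g[j].min()),1)))
    print(k,r)
for nm in ('press_cup','watch_head','anvil','sleeve'):print(nm,[[round(v) for v in x['bbox']] for x in eyes.look_for(nm,s)[:1]])
E
```

```text
0.07 [(-8.6, 32.9), (11.3, 40.7), (7.8, 42.5), (5.2, 40.7), (3.8, 40.6), (8.8, 41.9)]
-0.07 [(7.6, 49.6), (7.5, 43.3), (7.2, 35.1), (6.7, 34.1), (2.3, 40.7), (1.2, 30.6)]
press_cup [[325, 182, 351, 210]]
watch_head [[296, 279, 327, 303]]
anvil [[403, 138, 428, 174]]
sleeve [[351, 120, 366, 145]]
```

All twelve wheels rolled, the loose parts are unmoved, and the arm is clear.

```bash
python3 -c "
from bench import order
print(order.close_job())"
```

```text
the job is handed in; nothing more can be done
None
```

I stroked both rails towards the stop plate and handed the job in. By the camera marks, all twelve wheels rolled about 60–87° that way under roughly 1–4 N (6 N for a moment at first contact on A1); the loose parts are still in place, and the arm finished clear.

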